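Zero a reflectance probe on the white standard

ROBOT

A 6-joint arm with a two-finger parallel gripper is mounted at the origin on the work surface. World frame = base frame: x ahead of the robot, y to its left, z up, the work surface at z = 0. Lengths are in m, angles in rad, forces in N, time in s.
With the tool pointing down it reaches from about 0.3 to 0.775 m from the base axis. Payload 14.6 kg.
Tool frame: the origin (TCP) lies at the very end of the fingers, on their centre line; the grasp point (between the pads) lies 19 mm behind it; z points along the fingers, y is the direction in which the jaws open and shut (so a half turn about z gives the same grasp; the last joint's range is limited). The gripper opens to 85 mm and grips with 20 to 120 N. Pads are 22 mm wide; open, the fingers measure 114 mm over their backs; the gripper's body (76 mm by 85 mm) begins 54 mm behind the grasp point. The pads swing forward as they close: fully open they stand 13 mm farther back than shut.
Start: joints at [-1.195, 0.3, 1.521, -0, 1.321, -0.067], TCP at [0.236, -0.497, 0.231] pointing down, gripper open.
Joint ranges: [-3.03, 3.03], [-0.79, 2.21], [0.23, 2.52], [-1.04, 4.18], [0, 3.07], [-2.55, 2.55]. Speed limits (rad/s): [2.22, 2.22, 2.57, 3.14, 3.14, 3.14].

INTERFACE

Orientations are given as a unit quaternion [w, x, y, z].
In Python, from rig import * gives the robot as it stands. Calls block until the motion is done:
- reach(position, orientation): joint-space move of the TCP to a pose.
- movel(position, v=0.15, ori=None, guard=None): straight line of the TCP; ori=None keeps the orientation; v is the mean speed in m/s. With guard (N) it stops when the force on the tool has changed by that much, and returns True; else False.
- move_j(angles): joint-space move.
- grip(opening, effort=None): finger opening in m; effort is the grip in N (None keeps the last); returns when the fingers have stopped.
- dwell(seconds).
- solve_ik(position, orientation): joint angles nearest the present ones, or None.
- read_state(): the state.
- grab_frame(name): name is "scene" or "top" or "wrist"; returns (picture, depth): 420x560x3 uint8, red, green, blue; 420x560 float32, m along the optical axis (not along the pixel's ray), 0 where there is no reading.
- camera_params(name): a dict with "intrinsics" (3x3 intrinsics, pixels), "dist_coeffs" ([k1, k2, p1, p2, k3] as OpenCV has them; the pictures are not rectified), "R" (3x3) and "t" (3): a world point X has camera coordinates R X + t; the wrist camera has in their place "T_tool_cam" (4x4, takes a point from camera to tool coordinates, whose origin is the TCP and whose axes are the flange's). Camera axes: x right, y down, z forward; pixel columns grow to the right and rows downward; lengths in m; the calibration is good to about 2 mm. A picture is of the moment at which its call begins: read the wrist's pose just before it. camera_params takes no time and is no camera call.
A pose or a line that the arm cannot do raises PlanningError and nothing moves.
- finish_job(): hands the job in, once; it reports no verdict.
Trained networks look in the newest picture that a camera, given by its name, has taken for a name from the list of things; names that differ only in an ending like _2 or _b are one class to them, and where a whole thing is asked for, a point or a joint stands for the part that bears it (a point fixed in the world has none). Each returns a list of dicts, best first, with "p" (0 to 1); they miss things now and then, are a little off and sometimes report something else, mostly with a low value. They report only what shows in the picture. A call takes as long as a camera call. They do not tell look-alikes from the thing itself.
- boxes_of(camera, target): "box" ([left, top, width, height] in pixels, round what is visible of it).
- pinpoint(camera, target): "position" ([row, column] in pixels: a listed point, or the origin of a listed thing).
The state is a dict: "clock": time; "joint_pos": joint angles; "dq": joint speeds; "joint_torque": joint torques, N m; "tool_pos": TCP position; "orientation": TCP orientation; "contact_force": force on the tool from outside, world axes, zero at the start; "ft_torque": the same for the moment, N m; "gripper_width": finger opening in m.
Only numpy, scipy, OpenCV 4.12 (cv2) and the standard library are available. Lean on these libraries where they do the work, as an engineer would, in place of code of your own. Each camera call takes 0.05 s, during which the arm holds its last target.

TASK

Calibrate the hand-held reflectance probe: seat the white reference standard, white face up, fully home in the round pocket of the flat square holder and let go of it; then take the probe from its stand and hold it upright on the white face, with its tip inside the small marked ring, pressing lightly so that its spring nose is about half way in (never hard). Finish while still holding the probe there, and leave the grey and black standards, the beaker and the box of vials where they are.

Things in the scene. Friction and masses are not known exactly. Their poses are not given: they have to be found in the camera images.
- white_standard: loose stepped aluminium disc, 60-130 g: head 54 mm across, 14 mm thick, over a spigot 39.6 mm across, 8 mm long (chamfered foot). Origin: centre of the spigot's underside; z out of the white face (up at the start), which is the head's top, with a black ring 18 mm across at its centre. Grip the head by its rim, 8 to 22 mm above the origin. Starts on any of the mat's three places, 95 mm apart
- white_spot (a point): centre of the ring on the white face, 22 mm above the white standard's origin; z as the standard's
- grey_standard: same shape and size as the white standard, but with a mid-grey face; lies spigot down on the mat
- black_standard: same shape and size as the white standard, but with a black face; lies spigot down on the mat
- mat: fixed blue mat 100 x 300 x 4 mm thick, origin under its centre; the row of standards runs along its y (long) axis, so fingers that close along its x axis have free room
- holder: fixed square pale grey block 110 x 110 x 24 mm tall with a round pocket 43 mm across and 10 mm deep (black floor) in the middle of its top; origin under its centre, z up. With the spigot in the pocket the head rests on the block's top, and the white face is 46 mm above the bench
- pocket (a point): centre of the pocket's floor, 14 mm above the bench; z up. When the standard is fully home its origin is 2 mm above this point
- stand: fixed dark green block 70 x 70 x 75 mm tall with a 21 mm upright bore in the middle, open at the top; origin under its centre. The probe stands in it, its collar resting on the block's top
- probe: loose upright round tool 135 mm long, 110-170 g. Origin: its tip with the nose out; z from tip to rear (up). From the tip: orange nose, black 8 mm flat end; barrel 18 mm across from 12 to 60 mm; black collar 36 mm across, 60 to 66 mm; pale grip 28 mm across, 66 to 122 mm (take it here); blue cap 25 mm across to 135 mm. Origin 15 mm above the bench at the start; raise it 62 mm to clear the stand
- tip (a point): middle of the flat end of the probe's spring nose; moves with the nose
- nose (a joint): how far the spring nose is pushed into the probe: 0 (out) to 0.010 m (fully in). The spring pushes 1 N at the start of its travel and 0.5 N more for each mm (about 3.5 N half way, 6 N fully in)
- vial_box: bystander, loose: white box of small vials, 90 x 140 x 50 mm tall; origin under its centre
- beaker: bystander, loose: clear open beaker, 68 mm across, 80 mm tall; origin under its centre
Things that resemble listed ones, but are neither listed nor needed, are in the scene too. What is shaped like the white_standard but green or purple is not meant.

How it is judged:
By the outcome, as a careful person would: the job done as asked, in the order asked, and still so for the second after the job is handed in, while the arm keeps its last pose, push and grip.
It also fails if it takes over 58 s, if anything falls off the work surface, if the arm or the gripper's body presses on something with over 40 N, if the wrist force passes 120 N, or if a joint passes its speed limit or range.

## Working session

There is one attempt and no reset: what is moved stays moved. The work goes in short steps, each a Python script; the robot and the scene stay as the last script left them, time stands still between calls to the robot, and variables do not carry over. Pictures are saved under pics/ and viewed, and the job is handed in when it is done.

```bash
mkdir -p pics; ls; cat > h.py <<'E'
from rig import *
import numpy as np, cv2
def save(name,img): cv2.imwrite('pics/'+name, cv2.cvtColor(img,cv2.COLOR_RGB2BGR))
def ray(cam,rc):
    c=camera_params(cam); K=np.array(c["intrinsics"],float); d=np.array(c["dist_coeffs"],float)
    p=cv2.undistortPoints(np.array([[[rc[1],rc[0]]]],float),K,d)[0,0]
    return np.array([p[0],p[1],1.0])
def cam_pose(cam,T_tool=None):
    c=camera_params(cam)
    if "R" in c:
        R=np.array(c["R"]);t=np.array(c["t"]); return R.T,-R.T@t
    T=T_tool@np.array(c["T_tool_cam"]); return T[:3,:3],T[:3,3]
def q2R(q):
    from scipy.spatial.transform import Rotation as Ro
    return Ro.from_quat([q[1],q[2],q[3],q[0]]).as_matrix()
def toolT(s):
    T=np.eye(4);T[:3,:3]=q2R(s["orientation"]);T[:3,3]=s["tool_pos"];return T
def at_z(cam,rc,z,T=None):
    R,o=cam_pose(cam,T); d=R@ray(cam,rc); return o+d*(z-o[2])/d[2]
def at_depth(cam,rc,dep,T=None):
    R,o=cam_pose(cam,T); return o+R@(ray(cam,rc)*dep)
E
python3 - <<'E'
from h import *
a,d=grab_frame("scene");save("s0.png",a);np.save("s0d.npy",d)
for n in ["white_standard","grey_standard","black_standard","holder","pocket","stand","probe","vial_box","beaker","mat"]:
    try: print(n,[(x["p"],np.round(x["position"],1).tolist()) for x in pinpoint("scene",n)][:5])
    except Exception as e: print(n,e)
a,d=grab_frame("top");save("t0.png",a);np.save("t0d.npy",d)
for n in ["white_standard","white_spot","grey_standard","black_standard","holder","pocket","stand","probe","vial_box","beaker","mat"]:
    try: print(n,[(x["p"],np.round(x["position"],1).tolist()) for x in pinpoint("top",n)][:5])
    except Exception as e: print(n,e)
s=read_state();print(s)
E
```

```text
pics
white_standard [(0.85, [139.7, 240.0]), (0.84, [151.8, 266.0]), (0.72, [178.2, 214.5])]
grey_standard [(0.79, [185.8, 249.1]), (0.37, [274.9, 429.9])]
black_standard [(0.53, [170.7, 182.9])]
holder [(0.66, [230.7, 330.7]), (0.17, [167.2, 180.0])]
pocket [(0.83, [225.3, 329.7])]
stand [(0.64, [273.5, 430.4])]
probe []
vial_box [(0.85, [271.2, 235.0]), (0.47, [184.0, 248.8])]
beaker [(0.79, [305.7, 326.9])]
mat [(0.82, [177.1, 215.5]), (0.68, [170.9, 180.9])]
white_standard [(0.95, [278.4, 385.9]), (0.91, [284.6, 348.3]), (0.83, [225.3, 359.7]), (0.44, [214.1, 394.3])]
white_spot [(0.82, [221.1, 361.8]), (0.59, [278.2, 384.9])]
grey_standard [(0.66, [233.3, 328.3])]
black_standard [(0.61, [219.1, 394.6])]
holder [(0.91, [226.2, 237.1])]
pocket [(0.79, [224.9, 235.8])]
stand [(0.96, [233.9, 153.2])]
probe [(0.5, [232.1, 147.4])]
vial_box [(0.72, [148.7, 271.2])]
beaker [(0.83, [163.3, 200.9])]
mat [(0.82, [224.6, 360.9])]
{'clock': 1.15, 'joint_pos': array([-1.19462710e+00,  2.99898571e-01,  1.52097416e+00,  7.15916360e-06,
        1.32070349e+00, -6.65715322e-02]), 'dq': array([ 0.00095166, -0.00023597,  0.00187282,  0.0016993 , -0.00159469,
       -0.00044436]), 'joint_torque': array([-1.13462258e-04, -5.43352532e+01, -3.61977625e+01, -6.18714193e-05,
        6.01894753e-04,  3.81900907e-05]), 'tool_pos': array([ 0.23564264, -0.49696314,  0.23129231]), 'orientation': array([7.58374540e-06, 9.75597670e-01, 2.19565904e-01, 4.69362214e-06]), 'contact_force': array([-0.48755626,  0.88851286,  0.11251636]), 'ft_torque': array([-0.01541379, -0.02362318,  0.01294708]), 'gripper_width': 0.08539067617010009}
```

View pics/s0.png

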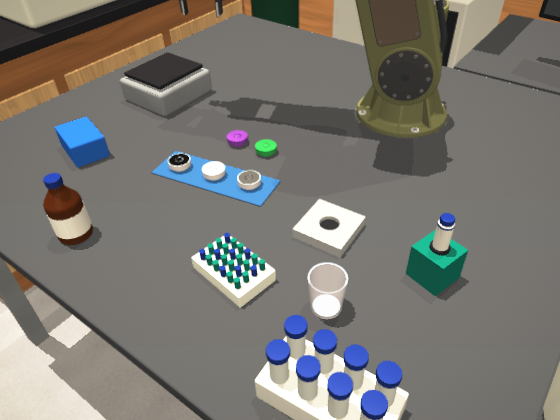

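View pics/t0.png

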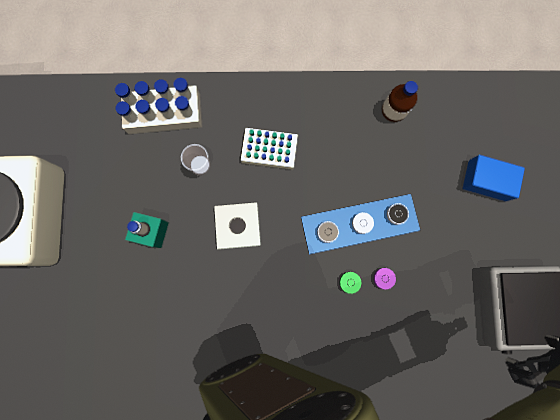

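```bash
python3 - <<'E'
from h import *
d=np.load("t0d.npy")
def f(n,r,c):
    dd=np.median(d[int(r)-2:int(r)+3,int(c)-2:int(c)+3]); print(n,(r,c),dd,at_depth("top",(r,c),dd).round(4))
for n,r,c in [("white",222,361),("grey",233,328),("black",219,394),("g1",278,385),("g2",285,348),("pocket",225,236),("holdertop",240,260),("stand",244,140),("probetop",232,147),("vial",148,271),("beaker",163,201),("bench",330,300)]: f(n,r,c)
E
```

```text
white (222, 361) 1.0363244 [ 0.5194 -0.2251  0.0264]
grey (233, 328) 1.0301954 [ 0.4924 -0.139   0.0271]
black (219, 394) 1.0385473 [ 0.5258 -0.3109  0.0265]
g1 (278, 385) 1.0184941 [ 0.3763 -0.2802  0.0239]
g2 (285, 348) 1.0149659 [ 0.3607 -0.1856  0.0236]
pocket (225, 236) 1.0423272 [0.5178 0.0968 0.0147]
holdertop (240, 260) 1.0494988 [0.4789 0.0356 0.0027]
stand (244, 140) 1.043087 [0.4733 0.3469 0.0031]
probetop (232, 147) 0.9688758 [0.4971 0.3045 0.0824]
vial (148, 271) 1.0393127 [0.7122 0.0035 0.0484]
beaker (163, 201) 1.0753871 [0.6864 0.1911 0.0049]
bench (330, 300) 1.0181178 [ 0.2499 -0.0632  0.0018]
```

The row on the mat in the top view is grey (328,231), white (363,223) and black (398,214). Green and purple decoys are at (350,283) and (385,279). The holder is at (237,226), and the probe stands in its stand at about (140,230). Next I'll segment precisely and go look with the wrist camera.

```bash
cat >> h.py <<'E'
def down(psi): return [0,float(np.cos(psi/2)),float(np.sin(psi/2)),0]
E
python3 - <<'E'
from h import *
a=cv2.imread("pics/t0.png");hsv=cv2.cvtColor(a,cv2.COLOR_BGR2HSV)
def blobs(m,reg,z,n):
    k=np.zeros_like(m);r0,r1,c0,c1=reg;k[r0:r1,c0:c1]=m[r0:r1,c0:c1]
    cs,_=cv2.findContours(k,cv2.RETR_EXTERNAL,cv2.CHAIN_APPROX_NONE)
    c=max(cs,key=cv2.contourArea); (cx,cy),sz,an=cv2.minAreaRect(c)
    bx=cv2.boxPoints(((cx,cy),sz,an)); P=np.array([at_z("top",(y,x),z) for x,y in bx])
    print(n,(round(cx,1),round(cy,1)),"centre",at_z("top",(cy,cx),z).round(4),"corners",P[:,:2].round(3).tolist())
mat=cv2.inRange(hsv,(95,100,60),(125,255,255))
blobs(mat,(190,260,295,425),0.004,"mat")
wh=cv2.inRange(hsv,(0,0,190),(180,50,255))
blobs(wh,(205,240,345,382),0.026,"white")
blobs(wh,(195,255,205,270),0.024,"holder")
gr=cv2.inRange(hsv,(70,100,40),(95,255,255))
blobs(gr,(205,255,115,175),0.075,"stand")
print(np.array(camera_params("wrist")["T_tool_cam"]).round(4).tolist(),camera_params("wrist")["intrinsics"])
q=down(np.deg2rad(101)); j=solve_ik([0.519,-0.225,0.2],q);print(j)
E
```

```text
mat (360.1, 223.2) centre [ 0.5187 -0.2273  0.004 ] corners [[0.539, -0.071], [0.599, -0.369], [0.498, -0.384], [0.44, -0.09]]
white (363.0, 222.0) centre [ 0.5193 -0.2303  0.026 ] corners [[0.494, -0.203], [0.546, -0.206], [0.545, -0.257], [0.493, -0.255]]
holder (236.7, 225.2) centre [0.5163 0.0941 0.024 ] corners [[0.568, 0.154], [0.576, 0.043], [0.465, 0.035], [0.458, 0.144]]
stand (146.5, 230.0) centre [0.5027 0.3082 0.075 ] corners [[0.48, 0.36], [0.549, 0.345], [0.526, 0.256], [0.457, 0.272]]
[[-0.0006, -0.9566, -0.2913, 0.0738], [1.0, -0.0004, -0.0009, -0.0013], [0.0008, -0.2913, 0.9566, -0.1415], [0.0, 0.0, 0.0, 1.0]] [[349.34287677   0.         281.96646855]
 [  0.         349.34287677 209.64450943]
 [  0.           0.           1.        ]]
[-4.73816950e-01  3.61075824e-01  1.51436570e+00 -4.44089210e-16
  1.26615113e+00 -6.65803167e-01]
```

```bash
python3 - <<'E'
from h import *
psi=np.deg2rad(101.4)
reach([0.5163,0.0941,0.16],down(psi))
s=read_state();np.save("T1.npy",toolT(s))
a,d=grab_frame("wrist");save("w1.png",a);np.save("w1d.npy",d)
print(s["clock"],s["tool_pos"],s["orientation"]);print(pinpoint("wrist","pocket"))
reach([0.5193,-0.2303,0.162],down(psi))
s=read_state();np.save("T2.npy",toolT(s))
a,d=grab_frame("wrist");save("w2.png",a);np.save("w2d.npy",d)
print(s["clock"],s["tool_pos"],s["contact_force"]);print(pinpoint("wrist","white_spot"),pinpoint("wrist","white_standard"))
E
```

```text
3.4917 [0.51650461 0.09344149 0.16009304] [1.05221909e-04 6.33858607e-01 7.73448933e-01 5.17013674e-05]
[{'position': [191.6, 281.0], 'p': 0.61}]
4.825 [ 0.51957116 -0.22933911  0.16200035] [0.14833322 0.40331727 0.21173776]
[{'position': [197.5, 280.1], 'p': 0.85}, {'position': [116.1, 108.0], 'p': 0.76}] [{'position': [114.7, 117.5], 'p': 0.93}, {'position': [190.0, 279.3], 'p': 0.74}, {'position': [211.0, 119.9], 'p': 0.69}]
```

View pics/w1.png

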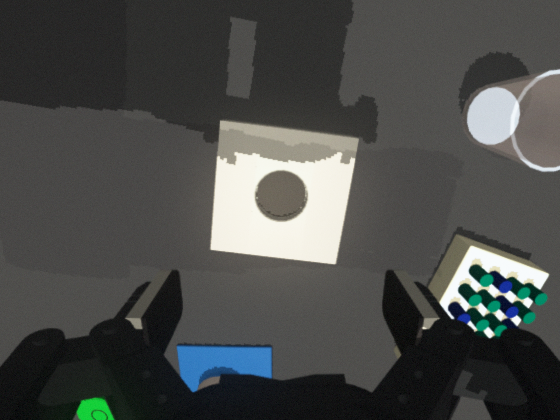

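View pics/w2.png

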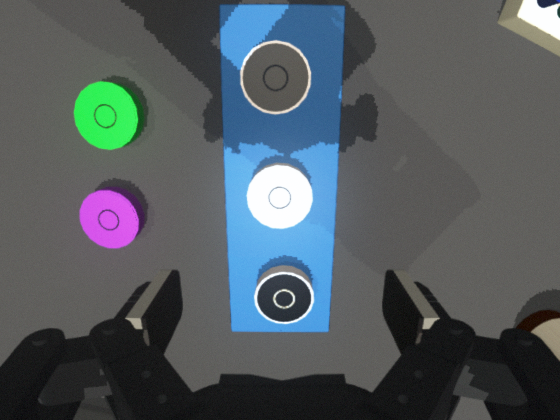

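The wrist views show the white disc centred at about row 196, col 280, with fingers clear on either side. The pocket rim is at about row 195, col 281. Now I'll fit both outlines.

```bash
cat >> h.py <<'E'
def ell(img_bgr,mask,seed,z,T,cam="wrist",n="",mn=200):
    # contour whose centroid is nearest seed (row,col); circle fit of outline projected on plane z
    cs,_=cv2.findContours(mask,cv2.RETR_LIST,cv2.CHAIN_APPROX_NONE)
    best=None
    for c in cs:
        if len(c)<mn**0.5 or cv2.contourArea(c)<mn: continue
        (x,y),sz,an=cv2.fitEllipse(c); e=np.hypot(x-seed[1],y-seed[0])
        if e<12:
            P=np.array([at_z(cam,(q[0,1],q[0,0]),z,T)[:2] for q in c[::max(1,len(c)//150)]])
            A=np.c_[2*P,np.ones(len(P))]; s=np.linalg.lstsq(A,(P**2).sum(1),rcond=None)[0]
            r=np.sqrt(s[2]+s[:2]@s[:2]); res=np.hypot(*(P-s[:2]).T)-r
            print(n,"px",(round(y,1),round(x,1)),np.round(sz,1),"centre",s[:2].round(4),"diam mm",round(2000*r,1),"rms mm",round(1000*res.std(),2))
E
python3 - <<'E'
from h import *
a=cv2.imread("pics/w1.png");g=cv2.cvtColor(a,cv2.COLOR_BGR2GRAY);T=np.load("T1.npy")
_,m=cv2.threshold(g,165,255,cv2.THRESH_BINARY_INV); ell(a,m,(195,281),0.024,T,n="pocket")
d=np.load("w1d.npy");print([ (p,at_depth("wrist",p,d[p],T).round(4)) for p in [(220,240),(220,320),(195,281),(175,250)]])
a=cv2.imread("pics/w2.png");hsv=cv2.cvtColor(a,cv2.COLOR_BGR2HSV);T=np.load("T2.npy")
m=cv2.inRange(hsv,(0,0,170),(180,60,255)); ell(a,m,(196,280),0.026,T,n="white")
d=np.load("w2d.npy");print([ (p,at_depth("wrist",p,d[p],T).round(4)) for p in [(215,280),(196,260),(196,300),(180,280)]])
for n,c in [("grey",(77,276)),("black",(298,284))]: print(n,at_z("wrist",c,.026,T).round(4))
E
```

```text
pocket px (195.5, 280.8) [49.6 50.8] centre [0.5142 0.0959] diam mm 41.9 rms mm 0.35
pocket px (205.5, 281.9) [118.7 161.2] centre [0.5168 0.0855] diam mm 114.8 rms mm 8.04
[((220, 240), array([0.4846, 0.068 , 0.0218])), ((220, 320), array([0.5507, 0.0817, 0.0232])), ((195, 281), array([0.5147, 0.0941, 0.0136])), ((175, 250), array([0.4864, 0.1083, 0.0243]))]
white px (196.2, 279.3) [63.  64.9] centre [ 0.5162 -0.228 ] diam mm 53.4 rms mm 0.26
[((215, 280), array([ 0.5199, -0.2434,  0.0247])), ((196, 260), array([ 0.5005, -0.2305,  0.0249])), ((196, 300), array([ 0.5327, -0.2237,  0.0262])), ((180, 280), array([ 0.514 , -0.2139,  0.0256]))]
grey [ 0.4954 -0.1366  0.026 ]
black [ 0.5389 -0.3197  0.026 ]
```

```bash
python3 - <<'E'
from h import *
psi=np.deg2rad(101.4)
reach([0.5162,-0.228,0.06],down(psi))
print(movel([0.5162,-0.228,0.011],v=0.08,guard=8))
s=read_state();print(s["clock"],s["tool_pos"],s["contact_force"])
a,d=grab_frame("wrist");save("w3.png",a)
grip(0.045,40)
s=read_state();print(s["clock"],s["tool_pos"],s["contact_force"],s["gripper_width"])
print(movel([0.5162,-0.228,0.10],v=0.15))
s=read_state();np.save("T4.npy",toolT(s))
a,d=grab_frame("wrist");save("w4.png",a);np.save("w4d.npy",d)
print(s["clock"],s["tool_pos"],s["contact_force"],s["gripper_width"])
E
```

```text
False
6.225 [ 0.51636467 -0.22809058  0.0111605 ] [ 0.03208676 -0.09389033 -0.06020269]
6.6833 [ 0.51644011 -0.22812721  0.01168762] [-2.44556236  0.5436475   5.4975309 ] 0.05235902822655852
False
7.425 [ 0.51573742 -0.22778499  0.09906825] [ 0.57094553  0.38756766 -1.99907948] 0.052113025508474436
```

View pics/w4.png

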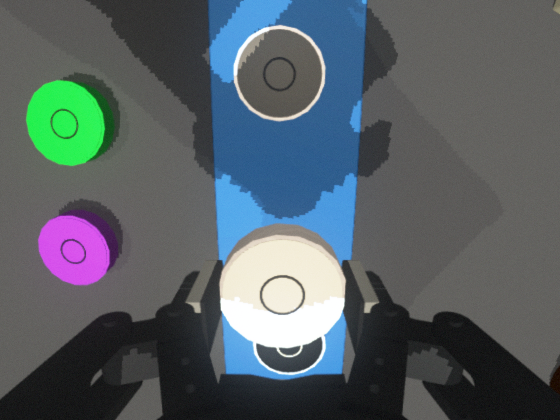

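View pics/w3.png

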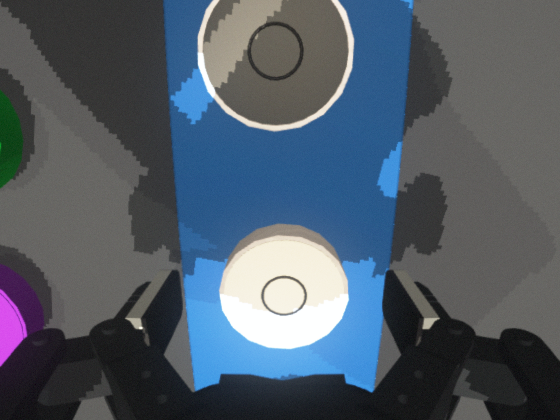

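```bash
python3 - <<'E'
from h import *
for f,Tz in [("w3",None),("w4",0)]:
    a=cv2.imread(f"pics/{f}.png");g=cv2.cvtColor(a,cv2.COLOR_BGR2GRAY)
    T=np.load("T4.npy").copy()
    if f=="w3": T[:3,3]=[0.51636467,-0.22809058,0.0111605]
    z=0.026 if f=="w3" else 0.026+0.0991-0.0114
    m=cv2.adaptiveThreshold(g,255,cv2.ADAPTIVE_THRESH_MEAN_C,cv2.THRESH_BINARY_INV,15,12)
    k=np.zeros_like(m);k[265:325,245:320]=m[265:325,245:320]
    ell(a,k,(295,283),z,T,n=f)
    # express centre in tool frame
    cs,_=cv2.findContours(k,cv2.RETR_EXTERNAL,cv2.CHAIN_APPROX_NONE)
    c=max(cs,key=cv2.contourArea);(x,y),sz,an=cv2.fitEllipse(c)
    p=at_z("wrist",(y,x),z,T);print(f,(y,x),"tool frame mm",(1000*(T[:3,:3].T@(p-T[:3,3]))).round(2))
print("tilt",np.load("T4.npy")[:3,2])
d=np.load("w4d.npy");T=np.load("T4.npy");print([at_depth("wrist",p,d[p],T).round(4) for p in [(295,282),(325,282),(295,250),(295,315),(255,282)]])
E
```

```text
w3 px (295.4, 283.6) [35.4 40.9] centre [ 0.5162 -0.2282] diam mm 16.8 rms mm 0.13
w3 px (295.2, 283.6) [39.4 45.3] centre [ 0.5162 -0.2282] diam mm 18.6 rms mm 0.13
w3 (295.23016357421875, 283.57122802734375) tool frame mm [  0.2   -0.22 -14.84]
w4 px (294.6, 282.0) [35.3 40.5] centre [ 0.5149 -0.2278] diam mm 16.7 rms mm 0.11
w4 px (294.6, 282.0) [39.3 45. ] centre [ 0.5149 -0.2278] diam mm 18.5 rms mm 0.13
w4 (294.58514404296875, 281.97509765625) tool frame mm [  0.38  -0.88 -14.63]
tilt [-1.21818439e-03  6.18892235e-04 -9.99999066e-01]
[array([ 0.5149, -0.228 ,  0.1133]), array([ 0.5181, -0.2437,  0.1115]), array([ 0.5019, -0.231 ,  0.1127]), array([ 0.5285, -0.2258,  0.1124]), array([ 0.5115, -0.2108,  0.1121])]
```

```bash
python3 - <<'E'
from h import *
psi=np.deg2rad(101.4);q=down(psi)
reach([0.5151,0.0957,0.10],q)
movel([0.5151,0.0957,0.045],v=0.12)
dwell(0.2); s=read_state();print(s["clock"],s["tool_pos"],s["contact_force"])
print(movel([0.5151,0.0957,0.0229],v=0.03,guard=6))
s=read_state();print(s["clock"],s["tool_pos"],s["contact_force"],s["gripper_width"])
a,d=grab_frame("wrist");save("w5.png",a);np.save("w5d.npy",d);np.save("T5.npy",toolT(s))
E
```

```text
9.5083 [0.51552922 0.09571909 0.04576645] [ 0.80377121  0.81339821 -1.17167411]
True
10.1833 [0.51482827 0.09567159 0.02367945] [-2.04207522 -0.66854747  5.80563631] 0.05206737285077258
```

View pics/w5.png

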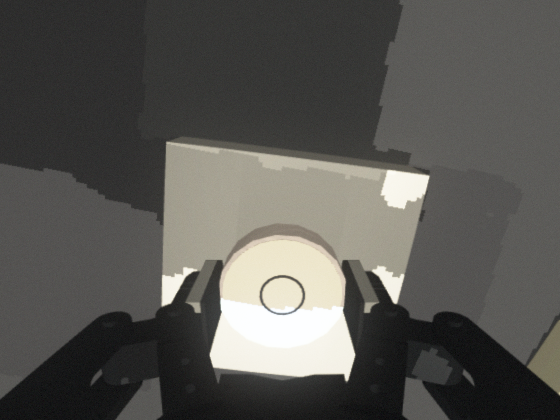

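The standard stopped at TCP z = 23.7 mm. I expected about 23.4 mm seated, and it would be about 31 mm if it were resting on the rim. I'll release it, check, then go look at the probe.

```bash
python3 - <<'E'
from h import *
psi=np.deg2rad(101.4);q=down(psi)
grip(0.085)
movel([0.5148,0.0957,0.174],v=0.2); dwell(0.3)
s=read_state();np.save("T6.npy",toolT(s));a,d=grab_frame("wrist");save("w6.png",a);np.save("w6d.npy",d);print(s["clock"],s["tool_pos"],s["gripper_width"],s["contact_force"])
reach([0.497,0.3055,0.27],q);dwell(0.3)
s=read_state();np.save("T7.npy",toolT(s));a,d=grab_frame("wrist");save("w7.png",a);np.save("w7d.npy",d);print(s["clock"],s["tool_pos"])
print(pinpoint("wrist","probe"),boxes_of("wrist","probe"))
E
```

```text
11.8667 [0.51464123 0.09567045 0.17337728] 0.0849234298027785 [-0.25012779 -0.16179078 -0.30862555]
13.1417 [0.49728299 0.30474753 0.26976615]
[] [{'box': [274.6, 153.4, 37.2, 48.4], 'p': 0.63}, {'box': [245.2, 313.3, 37.6, 43.1], 'p': 0.54}]
```

View pics/w6.png

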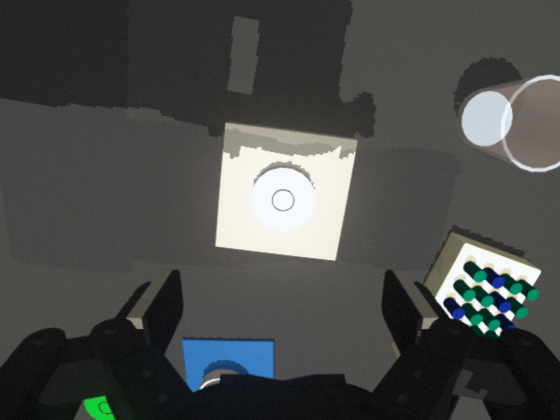

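View pics/w7.png

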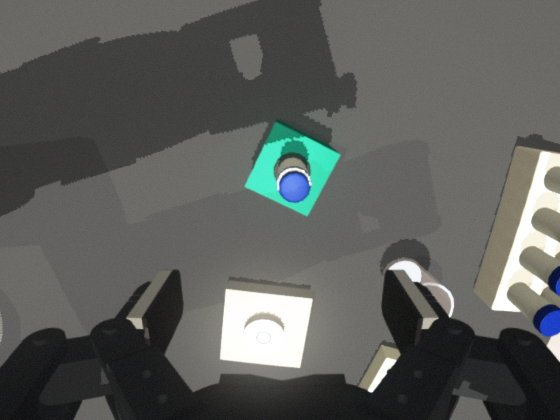

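The white disc sits in the holder with its ring at row 200, col 283. In the second view the probe's blue cap is at about row 187, col 294 over the green stand. Next I'll measure both.

```bash
python3 - <<'E'
from h import *
a=cv2.imread("pics/w6.png");hsv=cv2.cvtColor(a,cv2.COLOR_BGR2HSV);g=cv2.cvtColor(a,cv2.COLOR_BGR2GRAY);T=np.load("T6.npy");d=np.load("w6d.npy")
m=cv2.adaptiveThreshold(g,255,cv2.ADAPTIVE_THRESH_MEAN_C,cv2.THRESH_BINARY_INV,11,15)
k=np.zeros_like(m);k[182:218,265:302]=m[182:218,265:302]
ell(a,k,(200,283),0.038,T,n="ring",mn=80)
yy,xx=np.mgrid[:420,:560]
r=np.hypot(yy-199,xx-283)
def plane(mask):
    pts=np.array([at_depth("wrist",(y,x),d[y,x],T) for y,x in zip(yy[mask][::3],xx[mask][::3]) if d[y,x]>0])
    return pts
f=plane(r<26);h=plane((yy>175)&(yy<245)&(xx>228)&(xx<340)&(r>42)&(yy<230))
A=np.c_[f[:,:2]-f[:,:2].mean(0),np.ones(len(f))];c=np.linalg.lstsq(A,f[:,2],rcond=None)[0]
print("face plane slope deg",np.rad2deg(c[:2]).round(2),"z",c[2],f[:,2].std(),"holder top",np.median(h[:,2]),"std",h[:,2].std())
Ah=np.c_[h[:,:2]-f[:,:2].mean(0),np.ones(len(h))];ch=np.linalg.lstsq(Ah,h[:,2],rcond=None)[0];print("holder slope",np.rad2deg(ch[:2]).round(2),ch[2])
a=cv2.imread("pics/w7.png");hsv=cv2.cvtColor(a,cv2.COLOR_BGR2HSV);T=np.load("T7.npy");d=np.load("w7d.npy")
m=cv2.inRange(hsv,(105,120,60),(130,255,255));k=np.zeros_like(m);k[160:215,265:325]=m[160:215,265:325]
k=cv2.morphologyEx(k,cv2.MORPH_CLOSE,np.ones((5,5)))
ell(a,k,(187,294),0.150,T,n="cap")
print(at_depth("wrist",(187,294),d[187,294],T),at_depth("wrist",(190,265),d[190,265],T),T[:3,:3].round(3).tolist())
cv2.imwrite("pics/z7.png",cv2.resize(a[110:225,235:355],None,fx=5,fy=5,interpolation=cv2.INTER_NEAREST))
E
```

```text
ring px (199.8, 282.5) [20.  21.2] centre [0.5139 0.0953] diam mm 17.2 rms mm 0.23
ring px (199.8, 282.5) [22.1 22.4] centre [0.514  0.0953] diam mm 18.6 rms mm 0.27
face plane slope deg [-0.23  0.03] z 0.03721259299245872 0.0006788016840682666 holder top 0.022787301323128728 std 0.0006685234484576432
holder slope [0.05 0.03] 0.02279406215255526Traceback (most recent call last):
  File "<stdin>", line 18, in <module>
  File "h.py", line 31, in ell
    P=np.array([at_z(cam,(q[0,1],q[0,0]),z,T)[:2] for q in c[::max(1,len(c)//150)]])
                ~~~~^^^^^^^^^^^^^^^^^^^^^^^^^
  File "h.py", line 19, in at_z
    R,o=cam_pose(cam,T); d=R@ray(cam,rc); return o+d*(z-o[2])/d[2]
                             ~~~^^^^^^^^
  File "h.py", line 5, in ray
    c=camera_params(cam); K=np.array(c["intrinsics"],float); d=np.array(c["dist_coeffs"],float)
ValueError: time passes only in moves, steps and waits
```

The face is 14.4 mm above the holder top and level, so the standard is fully home. The white face is therefore at 38 mm; the "46 mm" in the brief contradicts its own other numbers. I'll cache the calibration and continue.

```bash
sed -i 's/^def ray/_cp={}\n_raw=camera_params\ndef camera_params(n):\n    if n not in _cp: _cp[n]=_raw(n)\n    return _cp[n]\ndef ray/' h.py
python3 - <<'E'
from h import *
a=cv2.imread("pics/w7.png");hsv=cv2.cvtColor(a,cv2.COLOR_BGR2HSV);T=np.load("T7.npy");d=np.load("w7d.npy")
cv2.imwrite("pics/z7.png",cv2.resize(a[110:225,235:355],None,fx=5,fy=5,interpolation=cv2.INTER_NEAREST))
m=cv2.inRange(hsv,(105,120,60),(130,255,255));k=np.zeros_like(m);k[160:215,265:325]=m[160:215,265:325]
k=cv2.morphologyEx(k,cv2.MORPH_CLOSE,np.ones((5,5)))
ell(a,k,(187,294),0.150,T,n="cap")
print(at_depth("wrist",(187,294),d[187,294],T),at_depth("wrist",(190,265),d[190,265],T))
g=cv2.inRange(hsv,(70,100,40),(95,255,255));cs,_=cv2.findContours(g,cv2.RETR_EXTERNAL,cv2.CHAIN_APPROX_NONE)
c=max([c for c in cs if cv2.boundingRect(c)[1]<200 and 200<cv2.boundingRect(c)[0]<300],key=cv2.contourArea);b=cv2.boxPoints(cv2.minAreaRect(c));print([at_z("wrist",(y,x),.075,T)[:2].round(4) for x,y in b], at_z("wrist",b.mean(0)[::-1],.075,T))
E
```

```text
cap px (186.7, 294.0) [29.1 29.5] centre [0.5026 0.3205] diam mm 22.7 rms mm 0.3
[0.50274935 0.32018918 0.14923936] [0.4812199  0.29481312 0.07422141]
[array([0.4589, 0.2953]), array([0.479 , 0.3652]), array([0.5468, 0.3475]), array([0.5297, 0.2747])] [0.50336522 0.32166302 0.075     ]
```

View pics/z7.png

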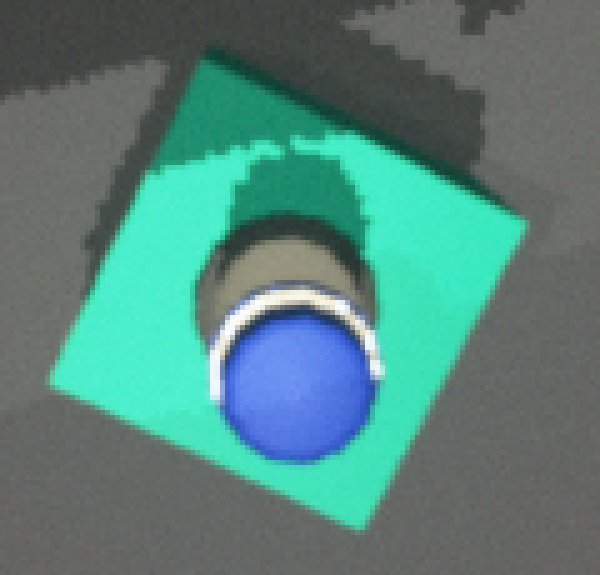

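```bash
python3 - <<'E'
from h import *
psi=np.deg2rad(101.4);q=down(psi)
p=[0.5035,0.3207]
movel(p+[0.27],v=0.15)
print(movel(p+[0.092],v=0.15,guard=8))
dwell(0.3);s=read_state();print(s["clock"],s["tool_pos"],s["contact_force"])
grip(0.015,50)
dwell(0.3);s=read_state();print(s["clock"],s["tool_pos"],s["contact_force"],s["gripper_width"])
np.save("zg.npy",s["tool_pos"])
a,d=grab_frame("wrist");save("w8.png",a)
print(movel(p+[0.20],v=0.1)); dwell(0.3)
s=read_state();np.save("T9.npy",toolT(s));a,d=grab_frame("wrist");save("w9.png",a);np.save("w9d.npy",d);print(s["clock"],s["tool_pos"],s["contact_force"],s["gripper_width"])
a,d=grab_frame("scene");save("s9.png",a)
E
```

```text
False
15.1833 [0.5035982  0.32075528 0.09232281] [-0.55855035  0.05358171  0.1652268 ]
16.05 [0.50360354 0.32074031 0.09215596] [0.85640273 0.48685155 2.53044874] 0.026968125636277974
False
17.6333 [0.50344161 0.32069224 0.19976643] [ 0.2979066  -0.00766438 -1.08312631] 0.026924403933968704
```

View pics/w9.png

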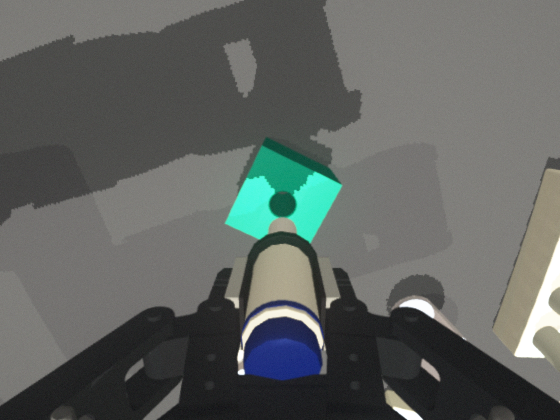

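View pics/s9.png

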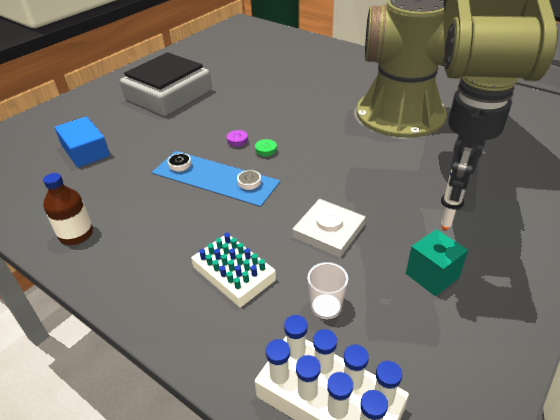

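The probe is in the gripper and clear of the stand, with its cap at about row 355, col 285 and its lower end at about row 222, col 283. I'll check that it is upright by comparing predicted pixels with the picture.

```bash
python3 - <<'E'
from h import *
c=camera_params("wrist");Ttc=np.array(c["T_tool_cam"]);Tct=np.linalg.inv(Ttc)
K=np.array(c["intrinsics"]);D=np.array(c["dist_coeffs"])
def pj(p):
    r,_=cv2.Rodrigues(Tct[:3,:3]);return cv2.projectPoints(np.array([p],float),r,Tct[:3,3],K,D)[0][0,0].round(1)
a=cv2.imread("pics/w9.png")
z0=0.0922-0.015 # tool z of origin
for n,h,rad in [("tip",0,4),("barrelend",12,9),("collarbot",60,18),("collartop",66,18),("griptop",122,14),("captop",135,12.5)]:
    z=z0-h/1000
    b=np.array([pj([0.0004+rad/1000*np.cos(t),-0.0009+rad/1000*np.sin(t),z]) for t in np.linspace(0,6.28,60)])
    print(n,"rows",b[:,1].min(),b[:,1].max(),"cols",b[:,0].min(),b[:,0].max())
    cv2.polylines(a,[b.astype(np.int32)],True,(0,0,255),1)
cv2.imwrite("pics/z9.png",cv2.resize(a[200:400,200:370],None,fx=3,fy=3,interpolation=cv2.INTER_NEAREST))
E
```

```text
tip rows 216.4 227.8 cols 275.8 287.9
barrelend rows 214.7 241.6 cols 267.6 296.2
collarbot rows 227.3 293.0 cols 245.8 318.0
collartop rows 231.7 299.2 cols 244.6 319.2
griptop rows 305.2 374.6 cols 239.8 324.1
captop rows 334.7 400.8 cols 240.0 323.9
```

View pics/z9.png

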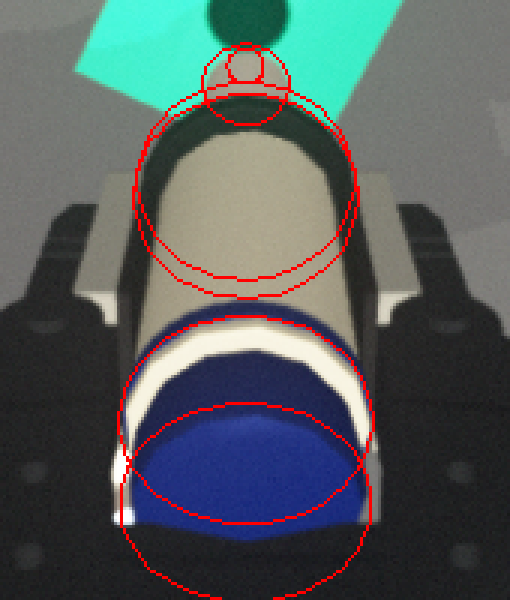

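Upright within a fraction of a millimetre. Now over the ring, then down to 8 mm above the face.

```bash
python3 - <<'E'
from h import *
psi=np.deg2rad(101.4);q=down(psi);p=[0.5146,0.0961]
reach(p+[0.20],q)
movel(p+[0.1235],v=0.1); dwell(0.4)
s=read_state();print(s["clock"],s["tool_pos"],s["orientation"],s["contact_force"],s["gripper_width"])
a,d=grab_frame("scene");save("s10.png",a);np.save("s10d.npy",d)
c=camera_params("scene");K=np.array(c["intrinsics"]);D=np.array(c["dist_coeffs"])
print(pinpoint("scene","tip"),pinpoint("scene","white_spot"))
P=np.array([[0.5146,0.0957,0.038],[0.5146,.0957,0.0465]]);print(cv2.projectPoints(P,cv2.Rodrigues(np.array(c["R"]))[0],np.array(c["t"]),K,D)[0][:,0])
cv2.imwrite("pics/z10.png",cv2.cvtColor(cv2.resize(a[120:270,250:420],None,fx=4,fy=4,interpolation=cv2.INTER_CUBIC),cv2.COLOR_RGB2BGR))
a,d=grab_frame("wrist");save("w10.png",a)
E
```

```text
19.95 [0.51463822 0.09608065 0.12364855] [8.72654924e-05 6.33404780e-01 7.73820633e-01 7.51258346e-05] [-0.39282725 -0.48492016 -1.54473026] 0.026863188934005237
[{'position': [179.3, 216.1], 'p': 0.26}] [{'position': [146.0, 262.4], 'p': 0.72}, {'position': [136.5, 235.3], 'p': 0.69}, {'position': [217.3, 328.0], 'p': 0.64}]
[[330.01885375 217.8493979 ]
 [330.17745167 214.76847822]]
```

View pics/z10.png

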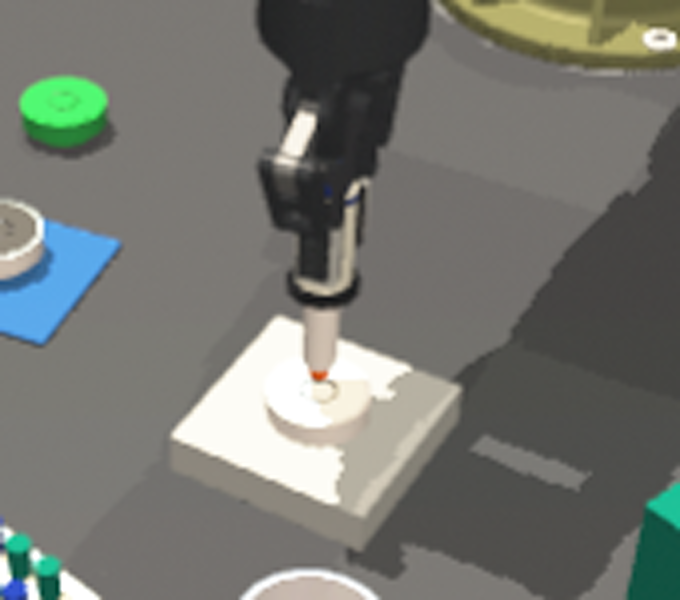

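View pics/w10.png

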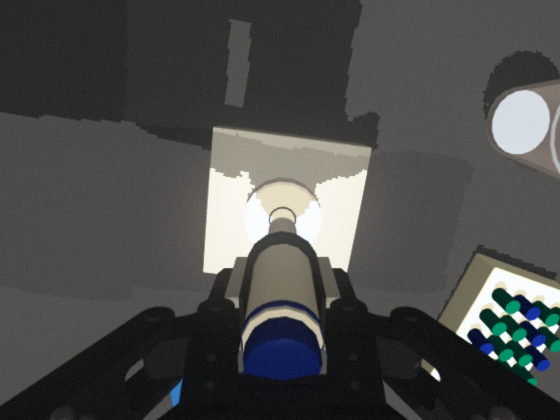

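The tip hangs just above the ring: in the zoomed scene picture the tip is at about (319,381) and the ring at (323,391). The wrist view agrees to within about 1.5 mm. Now press, slowly and guarded.

```bash
python3 - <<'E'
from h import *
p=[0.5146,0.0961]
def rf():
    F=[];
    for _ in range(5): dwell(0.05);F.append(read_state()["contact_force"])
    return np.mean(F,0)
f0=rf();print("free",f0)
print(movel(p+[0.1165],v=0.03));print(0.1165,read_state()["tool_pos"][2],rf()-f0)
for z in [0.1140,0.1120,0.1102]:
    g=movel(p+[z],v=0.015,guard=6); s=read_state();print(z,g,s["clock"],s["tool_pos"],rf()-f0)
    if g: break
print(read_state()["gripper_width"],read_state()["clock"])
E
```

```text
free [-0.43402741 -0.12677816 -1.39307837]
False
0.1165 0.11622474056325616 [ 0.66069974  0.22461195 -0.41231714]
0.114 False 21.35 [0.51470495 0.09611702 0.11404797] [1.27551765 0.1641497  1.61286295]
0.112 False 21.8833 [0.51466498 0.09610821 0.11200871] [1.15569545 0.06771275 2.2327364 ]
0.1102 False 22.4 [0.51460913 0.0961068  0.11016472] [0.59679225 0.28022422 3.49644823]
0.026741105397534107 22.65
```

The force rise of 3.5 N matches the half-way value. Final visual checks follow.

```bash
python3 - <<'E'
from h import *
F=[]
for _ in range(12): dwell(0.05);F.append(read_state()["contact_force"])
print("F",np.mean(F,0)-[-0.434,-0.127,-1.393],np.std(F,0))
s=read_state();print(s["clock"],s["tool_pos"],s["gripper_width"])
a,d=grab_frame("scene");save("s11.png",a)
z=cv2.resize(a[170:250,280:380],None,fx=6,fy=6,interpolation=cv2.INTER_CUBIC);save("z11.png",z)
w,d=grab_frame("wrist");save("w11.png",w);save("zw11.png",cv2.resize(w[150:290,190:380],None,fx=4,fy=4,interpolation=cv2.INTER_CUBIC))
t,d=grab_frame("top");save("t11.png",t)
E
```

```text
F [1.56287874 0.19196921 3.51722308] [0.34641058 0.70013231 0.50195731]
23.25 [0.51461657 0.09609626 0.11019246] 0.026782476116877167
```

View pics/z11.png

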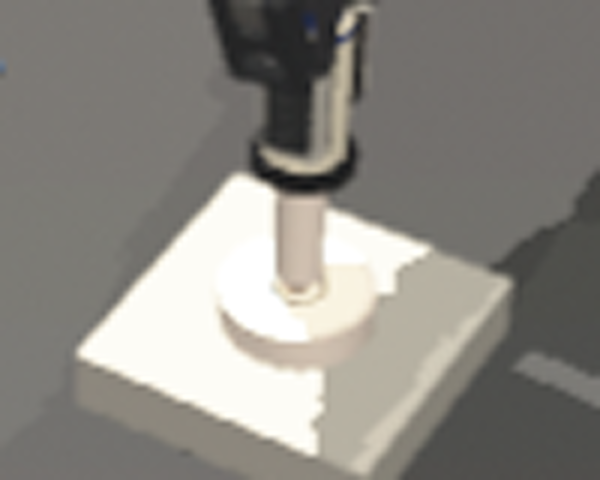

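View pics/zw11.png

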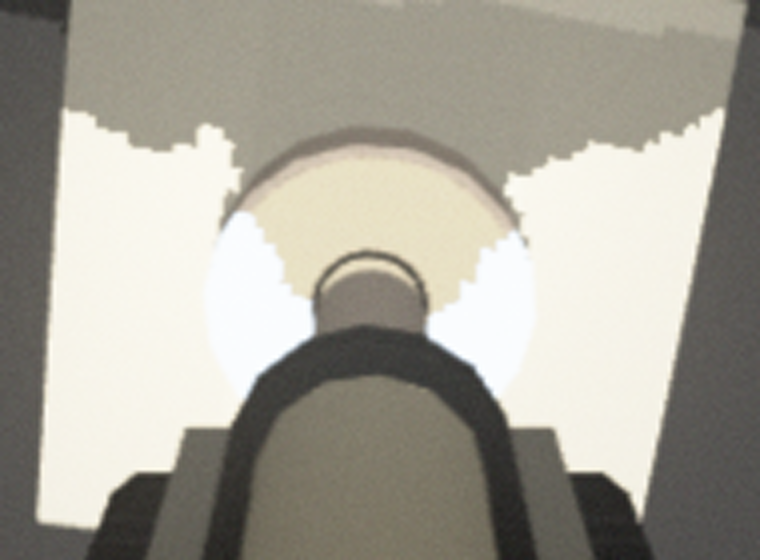

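View pics/t11.png

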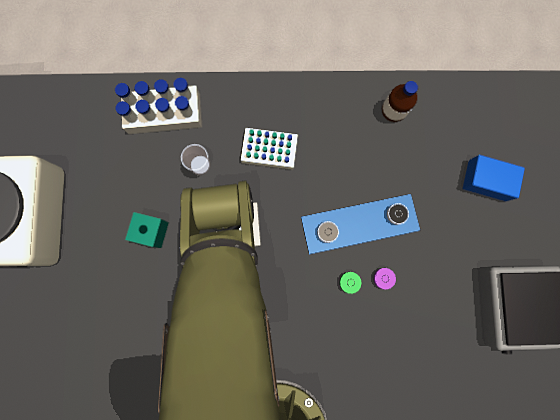

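In the wrist view the probe axis and ring centre agree to about 1 mm. The disc is still home, and in the top view nothing else has moved. Handing in.

```bash
python3 - <<'E'
from h import *
finish_job(); 
E
```

```text
the job is handed in; nothing more can be done
```

The white standard is seated and released in the holder, and the job was handed in with the arm still holding the probe upright on the ring. The clock stood at about 23 s of the 58 s allowed.

- **White standard:** I took it from the middle place on the mat. The wrist depth picture put its face 14.4 mm above the holder top and level to about 0.2°, which means fully home.
- **Probe position:** It is upright as far as the pictures show. Its tip is about 1 mm from the ring centre in the wrist view.
- **Pressing:** The TCP height puts the nose 5 mm in. The measured push rose by 3.5 N, which is the half-way value.
- **Other items:** The top view shows the grey and black standards, the beaker and the vial box where they were.

**Checks that disagreed:**
- The brief gives the seated white face as 46 mm above the bench, but its other dimensions give 38 mm. The depth reading was 37.2 mm, reading about 1 mm low as it also did on the holder top. I used 38 mm.
- The wrist calibration was off by about 0.9 mm sideways, and I corrected for it.
- The tip detector's only hit in the scene picture was wrong and had low confidence, so I ignored it.
- In the check for uprightness, the collar edge appeared about 5 pixels off the prediction, while the other edges agreed within about 1 mm.
- About 1.5 N of sideways force showed at the end, partly noise.

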